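Lock the camera lenses away in the desk safe

ROBOT

A 7-joint arm with a two-finger parallel gripper is mounted at the origin on the work surface. World frame = base frame: x ahead of the robot, y to its left, z up, the work surface at z = 0. Lengths are in m, angles in rad, forces in N, time in s.
With the tool pointing down it reaches from about 0.425 to 0.875 m from the base axis. Payload 4.7 kg.
Tool frame: the origin (TCP) lies between the finger pads; the fingertips stand 19 mm ahead of it and the grasp point (between the pads) is the TCP (ctrl.tip_extent is the distance from the TCP to the fingertips, in m); z points along the fingers, y is the line along which they close (so a half turn about z gives the same grasp; the last joint's range is limited). The gripper opens to 87 mm and grips with 3 to 60 N. Pads are 19 mm wide; open, the fingers measure 117 mm over their backs; the gripper's body (75 mm by 190 mm) begins 51 mm behind the grasp point.
Start: joints at [1.314, 0.321, -0.07, 1.45, 0.023, 1.371, -0.057], TCP at [0.174, -0.626, 0.242] pointing down, gripper open.
Joint ranges: [-2.86, 2.86], [-0.3, 2.09], [-1.38, 1.24], [0.06, 2.45], [-1.56, 4.7], [0.09, 2.05], [-2.69, 2.69]. Speed limits (rad/s): [2.57, 2.57, 3.14, 3.14, 3.14, 3.14, 3.14].

INTERFACE

Orientations are given as a rotation vector (axis times angle).
In Python, from bench import ctrl gives the robot as it stands.
- The arm moves only by the shell command python3 -m crank 'ROWS' [OPENING] [FORCE]. ROWS is JSON, a list of rows, each an object of numbers: "tx", "ty", "tz": the shift along the tool's x, y, z in mm; "turn": the turn about the tool's z in units of 5 degrees (1.0 is 5 degrees). In form: [{"tx": .., "ty": .., "tz": .., "turn": ..}, ...]. A call has 1 to 5 rows; each row is the pose to reach, as a shift and turn from the pose commanded when the call began, along the tool's axes at that moment; what a row does not reach only later rows make up. A row lasts 1/8 s, in which the tool goes at most 62.5 mm and 10.7 degrees, less where a joint would pass 70% of its speed; a pose out of reach is approached as far as the arm can. A call with a gripper value outside its range is refused whole. OPENING is the finger opening in mm, from 0 to 87, set as the call begins (- or left out, the last holds). The fingers move at their own pace and stop on an object; FORCE is the grip in N (left out, the last holds). Time passes only in rows, so rows that repeat a pose let the fingers close. It gives the time, the measured TCP pose, the force, the opening and the grip force at its end, in the units of the state.
- ctrl.get_state(): the state, without advancing time (a new reading comes with each control period).
- ctrl.get_image(name): name is "scene" or "top" or "wrist"; returns (picture, depth): 480x640x3 uint8, red, green, blue; 480x640 float32, m along the optical axis (not along the pixel's ray), 0 where there is no reading.
- ctrl.camera_model(name): a dict with "intrinsics" (3x3 intrinsics, pixels), "dist_coeffs" ([k1, k2, p1, p2, k3] as OpenCV has them; the pictures are not rectified), "origin" and "orientation" of the camera in the world. Camera axes: x right, y down, z forward; pixel columns grow to the right and rows downward; lengths in m; the calibration is good to about 2 mm. A picture is of the moment at which its call begins: read the wrist's pose just before it. camera_model takes no time and is no camera call; for the wrist camera it gives the pose at the moment of the call.
- ctrl.close_job(): hands the job in; it is judged then, once.
Trained networks look in the newest picture that a camera, given by its name, has taken for a name from the list of things; names that differ only in an ending like _2 or _b are one class to them, and where a whole thing is asked for, a point or a joint stands for the part that bears it (a point fixed in the world has none). Each returns a list of dicts, best first, with "confidence" (0 to 1); they miss things now and then, are a little off and sometimes report something else, mostly with a low value. They report only what shows in the picture. A call takes as long as a camera call.
- ctrl.recognise(camera, query): "xyz" ([x, y, z] in m, in world coordinates, good to about 4 mm: the middle of the surface that is visible of it).
- ctrl.mark_of(camera, query): "xyz" ([x, y, z] in m, in world coordinates, good to about 4 mm: a listed point, or the origin of a listed thing).
The state is a dict: "time": time; "joint_positions": joint angles; "qd": joint speeds; "joint_torque": joint torques, N m; "position": TCP position; "tool_rot": TCP orientation; "ft_force": force on the tool from outside, world axes, zero at the start; "torque": the same for the moment, N m; "grip_width": opening from 0.0 (shut) to 1.0 (fully open); "grip_force": force on a finger pad.
Only numpy, scipy, OpenCV 4.12 (cv2) and the standard library are available. Lean on these libraries where they do the work, as an engineer would, in place of code of your own. Each camera call takes 0.05 s, during which the arm holds its last target. There are 200 camera calls.

TASK

Put every camera lens on the desk away in the small desk safe: enter the code 3-1-4-1 on its four big keys (each marked with its number in dots), one key at a time, all the way down and no other key, then twist the knob clockwise to its stop and let it spring back, and the lid pops open. Set each lens gently inside, standing upright on the floor of the safe as it stood on the desk, then swing the lid shut and press its free edge down until it latches. Leave the mug of pens, the computer mouse and the golf trophy where they are.

Things in the scene. Friction and masses are not known exactly. Their poses are not given: they have to be found in the camera images.
- safe: Desk safe, a dark grey steel box fixed to the desk, 290 mm front to back (its x), 250 mm wide (its y), 92 mm high; origin at the centre of its underside, z up. Its front faces its own -x. The flat console with four keys and a knob is the front 90 mm (x -145 to -55), its top at z 92; behind it lies the chamber under the lid, with a 17 mm lock channel between.
- chamber (a point): Middle of the chamber's floor, 53.5 mm behind the safe's centre and 9 mm above the desk; axes as the safe's. Inside, the chamber measures 175 mm (x) by 242 mm (y), with walls 4 mm thick whose rims are 75 mm above this floor. The narrow channel between the chamber and the console houses the lock's bolt; nothing goes in it. The open lid stands along the +x wall.
- lid (a joint): Lid angle, rad: 0 shut, 1.6 fully open (just past upright). Latched at the start. A spring pushes it open: unlatched, it rises by itself in 1 to 2 s and stays at 1.6. A push of 1 to 4 N near the free edge swings it down; about 6 N down near the free edge over the last 20 mm makes it snap shut, and it then stays down by itself.
- lid_edge (a point): Middle of the lid's free edge, on the outer (top) face; it moves with the lid. The lid is a plate 197 mm from hinge to free edge, 248 mm wide and 8 mm thick, flush with the console when shut. A small steel striker hangs 25 mm below it near this edge, over the lock channel at the safe's y -96 mm.
- lid_hinge (a point): Middle of the hinge line, at the safe's x 145, z 84 mm, level with the lid's underside; the line runs along this point's y (the safe's y). The free edge rises from the -x side.
- knob (a joint): Knob angle, rad: 0 at rest, grows clockwise seen from above, stop at 1.2. A spring turns it back: 0.06 N m at rest, about 0.25 N m at the stop. The second half of its turn draws the bolt and the lid pops up at about 0.9, its edge rising 50 mm behind the knob's axis.
- knob_grip (a point): On the knob's axis, 20 mm above the console. The knob is a steel disc 48 mm across and 8 mm high with a bar across it, 46 mm long, 12 mm thick, from 7 to 29 mm above the console. This point turns with the knob: the bar runs along its x (at rest along the safe's x).
- key1 (a joint): Travel of key 1, m: 0 up, 0.005 fully down; a spring of 2 N at rest to 5 N fully down brings it back.
- key2 (a joint): Travel of key 2, m: 0 up, 0.005 fully down; a spring of 2 N at rest to 5 N fully down brings it back.
- key3 (a joint): Travel of key 3, m: 0 up, 0.005 fully down; a spring of 2 N at rest to 5 N fully down brings it back.
- key4 (a joint): Travel of key 4, m: 0 up, 0.005 fully down; a spring of 2 N at rest to 5 N fully down brings it back.
- key1_top (a point): Centre of the top of key 1, 10 mm above the console. A grey cap 34 mm (the safe's x) by 26 mm (its y), marked with 1 white dot. The keys stand in a row along the safe's y, 38 mm apart; key 1 is farthest from the knob, key 4 next to it, 62 mm from the knob's axis.
- key2_top (a point): Centre of the top of key 2, 10 mm above the console. A grey cap 34 mm (the safe's x) by 26 mm (its y), marked with 2 white dots. 
- key3_top (a point): Centre of the top of key 3, 10 mm above the console. A grey cap 34 mm (the safe's x) by 26 mm (its y), marked with 3 white dots. 
- key4_top (a point): Centre of the top of key 4, 10 mm above the console. A grey cap 34 mm (the safe's x) by 26 mm (its y), marked with 4 white dots. 
- lens1: Camera lens, a black cylinder 60 mm in diameter and 56 mm tall with a ribbed ring and a glass front element on top, standing on its rear cap on the desk; origin at the centre of its underside, z up along the barrel. May be absent.
- lens2: Camera lens, a black cylinder 64 mm in diameter and 66 mm tall with a ribbed ring and a glass front element on top, standing on its rear cap on the desk; origin at the centre of its underside, z up along the barrel. May be absent.
- lens3: Camera lens, a black cylinder 56 mm in diameter and 48 mm tall with a ribbed ring and a glass front element on top, standing on its rear cap on the desk; origin at the centre of its underside, z up along the barrel. May be absent.
- lens4: Camera lens, a black cylinder 62 mm in diameter and 60 mm tall with a ribbed ring and a glass front element on top, standing on its rear cap on the desk; origin at the centre of its underside, z up along the barrel. May be absent.
- pen_mug: White mug holding pens, 80 mm across, 150 mm high with the pens; leave alone. Origin under its centre.
- mouse: Grey computer mouse, 104 by 60 mm, 30 mm high; leave alone. Origin under its centre.
- trophy: Small golf trophy, a ball on a brass stem on a 66 mm square wooden base, 116 mm high; leave alone. Origin under its centre.

How it is judged:
By the outcome, as a careful person would: the job done as asked, in the order asked, and still so for the second after the job is handed in, with the robot touching nothing.
Of lens1, lens2, lens3, lens4 only 2 to 4 are there at a start; the rules pass over those that are not, and their reading is None.
At some moment in a run one of lens1, lens2, lens3, lens4 may be knocked a few centimetres aside while the robot is not near it.
It also fails if it takes over 210 s, if anything falls off the work surface, if the arm or the gripper's body presses on something with over 40 N, if the wrist force passes 120 N, or if a joint passes its speed limit or range.

## Working session

There is one attempt and no reset: what is moved stays moved. The work goes in short steps, Python scripts to look and compute and a shell command to move; the robot and the scene stay as the last step left them, time stands still between calls to the robot, and variables do not carry over. Pictures are saved under pics/ and viewed, at most 14 in all, crops included, and the job is handed in when it is done.

```bash
ls; mkdir -p pics; cat > h.py <<'E'
import numpy as np, cv2
from bench import ctrl
from scipy.spatial.transform import Rotation as R
def snap(n,f=None):
    m=ctrl.camera_model(n); p,d=ctrl.get_image(n)
    if f: cv2.imwrite('pics/'+f,p[:,:,::-1])
    return p,d,m
def tool():
    s=ctrl.get_state(); return np.array(s['position']),R.from_rotvec(s['tool_rot'])
def rel(p):
    "world point -> shift in tool axes, mm"
    t,r=tool(); return np.round(r.inv().apply(np.array(p)-t)*1000,1)
E
python3 - <<'E'
from h import *
s=ctrl.get_state(); print(s['time'],s['position'],R.from_rotvec(s['tool_rot']).as_matrix().round(3).tolist(),s['grip_width'])
print(ctrl.tip_extent)
for c in ('top','scene'):
    snap(c,c+'0.png'); m=ctrl.camera_model(c); print(c,m['origin'],m['orientation'])
    for q in ['safe','chamber','lid_edge','lid_hinge','knob_grip','key1_top','key2_top','key3_top','key4_top','lens1','lens2','lens3','lens4','pen_mug','mouse','trophy']:
        print(c,q,[(np.round(a['xyz'],4).tolist(),round(a['confidence'],2)) for a in ctrl.mark_of(c,q)][:4])
E
```

```text
pics
0.0 [ 0.17371727 -0.62582662  0.24047683] [[0.964, 0.268, -0.001], [0.268, -0.964, 0.002], [-0.0, -0.002, -1.0]] 1.0012333946639889
0.019
top [0.32130502 0.11038795 1.31342073] [-2.0276147   2.19725287 -0.22458105]
top safe [([0.5553, 0.1268, 0.0017], 0.74), ([0.5057, 0.4952, -0.002], 0.38)]
top chamber []
top lid_edge []
top lid_hinge [([0.5599, 0.2729, 0.0864], 0.75), ([0.4516, 0.0317, 0.0988], 0.43)]
top knob_grip [([0.6218, 0.0279, 0.1093], 0.76)]
top key1_top [([0.4504, 0.0303, 0.1], 0.53)]
top key2_top [([0.49, 0.031, 0.0994], 0.65)]
top key3_top [([0.5301, 0.0252, 0.1007], 0.57), ([0.451, 0.0293, 0.1005], 0.52)]
top key4_top [([0.5637, 0.026, 0.1044], 0.46)]
top lens1 [([0.4559, -0.3256, 0.0024], 0.7), ([0.5709, -0.3281, -0.0001], 0.59), ([0.5539, 0.0827, 0.096], 0.23), ([0.5545, 0.1276, 0.0004], 0.22)]
top lens2 [([0.4559, -0.3256, 0.0024], 0.7), ([0.5709, -0.3281, -0.0001], 0.59), ([0.5539, 0.0827, 0.096], 0.23), ([0.5545, 0.1276, 0.0004], 0.22)]
top lens3 [([0.4559, -0.3256, 0.0024], 0.7), ([0.5709, -0.3281, -0.0001], 0.59), ([0.5539, 0.0827, 0.096], 0.23), ([0.5545, 0
[... 744 characters left out ...]
_top [([0.4507, 0.032, 0.1048], 0.62)]
scene key2_top [([0.4922, 0.028, 0.1021], 0.61)]
scene key3_top [([0.5323, 0.0243, 0.1054], 0.5)]
scene key4_top [([0.5625, 0.0249, 0.1028], 0.53)]
scene lens1 [([0.5712, -0.3301, -0.0048], 0.86), ([0.455, -0.3241, 0.0022], 0.69)]
scene lens2 [([0.5712, -0.3301, -0.0048], 0.86), ([0.455, -0.3241, 0.0022], 0.69)]
scene lens3 [([0.5712, -0.3301, -0.0048], 0.86), ([0.455, -0.3241, 0.0022], 0.69)]
scene lens4 [([0.5712, -0.3301, -0.0048], 0.86), ([0.455, -0.3241, 0.0022], 0.69)]
scene pen_mug [([0.8094, -0.2155, 0.0013], 0.7)]
scene mouse [([0.3353, -0.2788, -0.0015], 0.75), ([0.5044, 0.4959, -0.0002], 0.72)]
scene trophy [([0.5045, 0.4928, -0.0034], 0.88)]
```

View pics/top0.png

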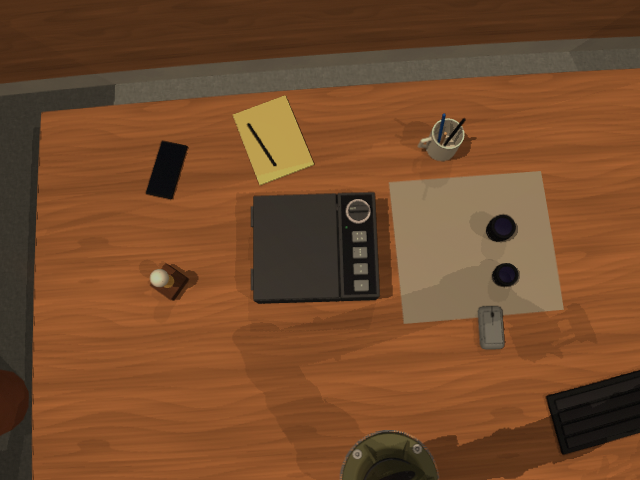

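View pics/scene0.png

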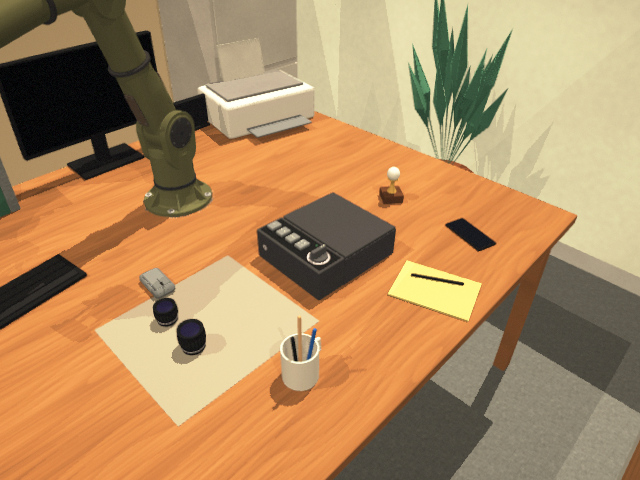

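The top view shows the safe centred near (315,248), with its console facing world -y. The keys run from (360,237) to (360,285) and the knob is at (358,211). Two lenses stand at (502,228) and (505,275), the mouse is at (491,327) and the mug at (443,138). I'll move above the console for a closer look.

```bash
python3 -m crank '[{"tx":55,"ty":-50,"tz":-15},{"tx":110,"ty":-100,"tz":-30},{"tx":165,"ty":-150,"tz":-45},{"tx":210,"ty":-190,"tz":-60},{"tx":210,"ty":-190,"tz":-60}]'
python3 -m crank '[{"tx":45,"ty":-40,"tz":-10},{"tx":90,"ty":-80,"tz":-20},{"tx":135,"ty":-120,"tz":-30},{"tx":180,"ty":-160,"tz":-40},{"tx":210,"ty":-190,"tz":-50}]'
python3 -m crank '[{"tx":45,"ty":-40,"turn":1},{"tx":90,"ty":-80,"turn":2},{"tx":102,"ty":-94,"turn":3.1},{"tx":102,"ty":-94,"turn":3.1},{"tx":102,"ty":-94,"turn":3.1}]'
python3 - <<'E'
from h import *
t,r=tool();print(t,r.as_matrix().round(3).tolist(),ctrl.get_state()['time'])
p,d,m=snap('wrist','w1.png');print(m['origin'],R.from_rotvec(m['orientation']).as_matrix().round(2).tolist())
for q in ['safe','lid_edge','lid_hinge','knob_grip','key1_top','key2_top','key3_top','key4_top']:
    print(q,[(np.round(a['xyz'],4).tolist(),round(a['confidence'],2)) for a in ctrl.mark_of('wrist',q)][:4])
E
```

```text
[ 0.17386579 -0.62632743  0.24158795] [[0.964, 0.268, -0.0], [0.268, -0.964, -0.0], [-0.0, 0.0, -1.0]] 1.7
[ 0.2392765  -0.60749421  0.38478697] [[0.27, -0.93, -0.24], [-0.96, -0.26, -0.07], [0.0, 0.25, -0.97]]
safe []
lid_edge []
lid_hinge []
knob_grip []
key1_top []
key2_top []
key3_top []
key4_top []$[0]: bad value
$[0]: bad value
$[0]: bad value
```

View pics/w1.png

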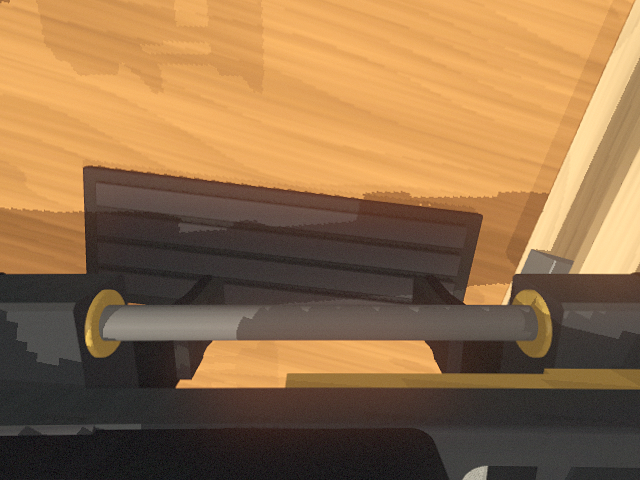

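The picture shows only the keyboard, under the fingers at rows 170-300. The moves were refused as "bad value", probably because each row needs all four numbers. I'll try a single call first.

```bash
python3 -m crank '[{"tx":55,"ty":-50,"tz":-15,"turn":0},{"tx":110,"ty":-100,"tz":-30,"turn":0},{"tx":165,"ty":-150,"tz":-45,"turn":0},{"tx":210,"ty":-190,"tz":-60,"turn":0},{"tx":210,"ty":-190,"tz":-60,"turn":0}]' ; python3 -m crank '[{"tx":1.0,"ty":-1.0,"tz":-1.0,"turn":0.0}]' - -; python3 -m crank --help | head -20
```

```text
time: 2.78
position: [0.3275, -0.3843, 0.3028]
tool_rot: [3.111, 0.429, 0.002]
ft_force: [-0.3, -0.4, 0.6]
grip_width: 1.004
grip_force: 0.0
time: 2.9
position: [0.3288, -0.3832, 0.304]
tool_rot: [3.109, 0.434, 0.003]
ft_force: [0.1, -0.0, -0.1]
grip_width: 0.997
grip_force: 0.0invalid input: not JSON, or not a number
```

```bash

python3 -m crank '[{"tx":45,"ty":-38,"tz":-10,"turn":0},{"tx":90,"ty":-76,"tz":-20,"turn":0},{"tx":135,"ty":-114,"tz":-30,"turn":0},{"tx":180,"ty":-152,"tz":-40,"turn":0},{"tx":220,"ty":-185,"tz":-45,"turn":0}]' >/dev/null
python3 -m crank '[{"tx":40,"ty":-34,"tz":0,"turn":1},{"tx":80,"ty":-67,"tz":0,"turn":2},{"tx":80,"ty":-67,"tz":0,"turn":3.1},{"tx":80,"ty":-67,"tz":0,"turn":3.1},{"tx":80,"ty":-67,"tz":0,"turn":3.1}]' 0
python3 - <<'E'
from h import *
t,r=tool();print(t,r.as_matrix().round(3).tolist(),ctrl.get_state()['time'])
p,d,m=snap('wrist','w2.png');print(m['origin'])
for q in ['safe','lid_edge','lid_hinge','knob_grip','key1_top','key2_top','key3_top','key4_top']:
    print(q,[(np.round(a['xyz'],4).tolist(),round(a['confidence'],2)) for a in ctrl.mark_of('wrist',q)][:4])
E
```

```text
time: 4.15
position: [0.5475, -0.0646, 0.3473]
tool_rot: [3.141, -0.001, -0.001]
ft_force: [-0.2, -0.5, -0.1]
grip_width: 0.516
grip_force: 0.0
[ 0.54751635 -0.06455719  0.34727922] [[1.0, -0.001, -0.0], [-0.001, -1.0, -0.001], [-0.0, 0.001, -1.0]] 4.15
[ 0.61547419 -0.06391896  0.49043842]
safe [([0.5543, 0.1302, 0.0038], 0.77)]
lid_edge [([0.5523, 0.0776, 0.1016], 0.65), ([0.5685, -0.325, 0.0004], 0.55)]
lid_hinge [([0.5658, 0.274, 0.0882], 0.64)]
knob_grip [([0.6261, 0.0223, 0.1102], 0.55)]
key1_top [([0.4544, 0.0297, 0.0998], 0.88)]
key2_top [([0.4882, 0.0264, 0.1007], 0.7)]
key3_top [([0.527, 0.0291, 0.0991], 0.64)]
key4_top [([0.566, 0.0241, 0.0967], 0.75)]
```

View pics/w2.png

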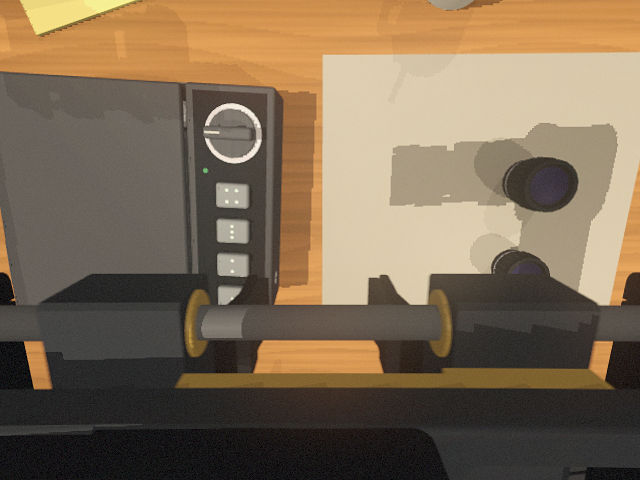

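The console is in clear view: knob ring at (232,133), key 4 at (232,195), key 3 at (232,231), key 2 at (232,264), and key 1 half hidden at the finger. Next I fit the safe's pose.

```bash
cat >> h.py <<'E'
def ray(m,uv,z):
    K=np.array(m['intrinsics']);D=np.array(m['dist_coeffs'])
    n=cv2.undistortPoints(np.array(uv,float).reshape(-1,1,2),K,D).reshape(-1,2)
    v=R.from_rotvec(m['orientation']).apply(np.c_[n,np.ones(len(n))]); o=np.array(m['origin'])
    return o+v*((z-o[2])/v[:,2])[:,None]
E
python3 - <<'E'
from h import *
from scipy.optimize import least_squares
p,d,m=snap('wrist')
g=cv2.cvtColor(p,cv2.COLOR_RGB2GRAY)
roi=np.zeros_like(g);roi[80:290,190:275]=1
n,l,s,c=cv2.connectedComponentsWithStats(((g>115)&(roi>0)).astype(np.uint8))
for i in range(1,n):
    if s[i,4]>150: print('w',s[i],ray(m,[s[i,0]+s[i,2]/2-.5,s[i,1]+s[i,3]/2-.5],0.102).round(4))
print('ring', ray(m,[232.5,133],0.1).round(4), 'depth at lid/console/keys',d[200,100],d[290,205],d[195,225])
p,d,m=snap('top');g=cv2.cvtColor(p,cv2.COLOR_RGB2GRAY)
roi=np.zeros_like(g);roi[228:295,345:375]=1
n,l,s,c=cv2.connectedComponentsWithStats(((g>110)&(roi>0)).astype(np.uint8))
for i in range(1,n):
    if s[i,4]>30: print('t',s[i],ray(m,[s[i,0]+s[i,2]/2-.5,s[i,1]+s[i,3]/2-.5],0.102).round(4))
# world->safe fit on network points
P=[((0,0),[(.5553,.1268),(.5538,.1277),(.5543,.1302)]),((-52,0),[(.5533,.076),(.5523,.0776)]),((145,0),[(.5599,.2729),(.5611,.2736),(.5658,.274)])]
A=[('k',0,[(.6218,.0279),(.6236,.02),(.6261,.0223)]),('k',176,[(.4504,.0303),(.4507,.032),(.4544,.0297)]),('k',138,[(.49,.031),(.4922,.028),(.4882,.0264)]),('k',100,[(.5301,.0252),(.5323,.0243),(.527,.0291)]),('k',62,[(.5637,.026),(.5625,.0249),(.566,.0241)])]
def f(v):
    x,y,a,k,xk=v;M=np.array([[np.cos(a),-np.sin(a)],[np.sin(a),np.cos(a)]]);o=[]
    for (l,q) in P: o+= [np.array(w)*1000-(M@np.array(l)+[x,y]) for w in q]
    for (_,dy,q) in A: o+= [np.array(w)*1000-(M@np.array([xk,k+dy])+[x,y]) for w in q]
    return np.ravel(o)
r=least_squares(f,[555,127,1.57,-68,-100],loss='soft_l1',f_scale=3);print(r.x,np.degrees(r.x[2]),np.abs(r.fun).max())
E
```

```text
w [190  80  85   8 411] [[0.6733 0.0205 0.102 ]]
w [219  87  56  67 407] [[0.64   0.0082 0.102 ]]
w [ 206  103   58   61 2346] [[0.6277 0.0207 0.102 ]]
w [218 183  32  26 780] [[0.5656 0.0252 0.102 ]]
w [218 219  32  25 737] [[0.5279 0.0273 0.102 ]]
w [219 254  31  20 604] [[0.4917 0.0288 0.102 ]]
ring [[0.6277 0.0231 0.1   ]] depth at lid/console/keys 0.40008506 0.0822669 0.3886636
t [353 232  13   9 109] [[0.5647 0.0246 0.102 ]]
t [354 248  13   9 108] [[0.5271 0.0257 0.102 ]]
t [354 264  13   9 108] [[0.4901 0.0291 0.102 ]]
t [355 281  13   9 117] [[0.4511 0.0304 0.102 ]]
[ 554.86191035  128.51839335    1.52415421  -76.97496905 -102.92005599] 87.32760350464184 5.778706244977695
```

```bash

python3 -m crank '[{"tx":-10,"ty":-40,"tz":30,"turn":0.6},{"tx":-20,"ty":-91,"tz":60,"turn":0.6},{"tx":-20,"ty":-91,"tz":115,"turn":0.6},{"tx":-20,"ty":-91,"tz":170,"turn":0.6},{"tx":-20,"ty":-91,"tz":196,"turn":0.6}]' 0 
python3 -m crank '[{"tx":0,"ty":0,"tz":0,"turn":0},{"tx":0,"ty":0,"tz":0,"turn":0}]'
python3 - <<'E'
from h import *
t,r=tool();print(t,r.as_matrix().round(3).tolist())
for k in [(.5272,.0268),(.4513,.0304),(.565,.0248)]: print(rel([*k,.102]))
E
```

```text
time: 5.32
position: [0.5257, 0.0281, 0.1484]
tool_rot: [3.14, -0.081, -0.007]
ft_force: [0.0, 0.0, -0.2]
grip_width: 0.004
grip_force: 0.0
time: 5.58
position: [0.5287, 0.0284, 0.153]
tool_rot: [-3.14, 0.082, -0.003]
ft_force: [1.2, 0.0, 0.2]
grip_width: 0.004
grip_force: 0.0
[0.52873732 0.02841192 0.15298006] [[0.999, -0.052, 0.002], [-0.052, -0.999, 0.0], [0.002, -0.0, -1.0]]
[-1.6  1.7 51. ]
[-77.5   2.   50.8]
[36.3  1.7 51.1]
```

```bash

f(){ grep -E "position|ft_force"; }
python3 -m crank '[{"tx":-1,"ty":1.5,"tz":14,"turn":0},{"tx":-1,"ty":1.5,"tz":28,"turn":0},{"tx":-1,"ty":1.5,"tz":28,"turn":0}]' | f
python3 -m crank '[{"tx":0,"ty":0,"tz":2,"turn":0},{"tx":0,"ty":0,"tz":4,"turn":0},{"tx":0,"ty":0,"tz":4,"turn":0}]' | f
python3 -m crank '[{"tx":0,"ty":0,"tz":2,"turn":0},{"tx":0,"ty":0,"tz":2,"turn":0}]' | f
python3 -m crank '[{"tx":0,"ty":0,"tz":1,"turn":0},{"tx":0,"ty":0,"tz":1,"turn":0}]' | f
```

```text
position: [0.5259, 0.0265, 0.1224]
ft_force: [-0.5, 0.1, 0.6]
position: [0.5267, 0.0269, 0.1198]
ft_force: [-1.2, -0.1, 3.2]
position: [0.5267, 0.0268, 0.1177]
ft_force: [-1.5, -0.3, 4.4]
position: [0.5267, 0.0268, 0.1167]
ft_force: [-0.4, 0.5, 5.0]
```

```bash

f(){ grep -E "position|ft_force"; }
python3 -m crank '[{"tx":0,"ty":0,"tz":0.5,"turn":0},{"tx":0,"ty":0,"tz":1,"turn":0},{"tx":0,"ty":0,"tz":1,"turn":0}]' | f
python3 - <<'E'
from h import *
print(ctrl.get_state()['ft_force'],ctrl.get_state()['joint_torque'])
E
```

```text
position: [0.5268, 0.0268, 0.1166]
ft_force: [-4.0, -0.8, 10.7]
[-3.98724686 -0.84648507 10.66449584] [ 9.41556506e-02 -2.94806492e+01 -3.40146214e+00 -2.54979980e+01
  2.89424267e-01 -1.49974074e+00 -1.71080232e-03]
```

```bash

f(){ grep -E "time|position|ft_force"; }
python3 -m crank '[{"tx":0,"ty":0,"tz":-12,"turn":0},{"tx":0,"ty":0,"tz":-26,"turn":0},{"tx":-38,"ty":0,"tz":-26,"turn":0},{"tx":-76,"ty":0,"tz":-26,"turn":0},{"tx":-76,"ty":0,"tz":-26,"turn":0}]' | f
python3 -m crank '[{"tx":0,"ty":0,"tz":10,"turn":0},{"tx":0,"ty":0,"tz":18,"turn":0},{"tx":0,"ty":0,"tz":22,"turn":0},{"tx":0,"ty":0,"tz":24,"turn":0},{"tx":0,"ty":0,"tz":24.5,"turn":0}]' | f
python3 -m crank '[{"tx":0,"ty":0,"tz":0.5,"turn":0},{"tx":0,"ty":0,"tz":1,"turn":0},{"tx":0,"ty":0,"tz":1,"turn":0}]' | f
```

```text
time: 7.82
position: [0.4486, 0.0303, 0.1415]
ft_force: [1.2, 0.2, 0.7]
time: 8.45
position: [0.451, 0.0308, 0.1172]
ft_force: [-1.5, -0.2, 4.7]
time: 8.82
position: [0.451, 0.0308, 0.1166]
ft_force: [-0.5, -0.5, 6.7]
```

```bash

f(){ grep -E "time|position|ft_force"; }
python3 -m crank '[{"tx":0,"ty":0,"tz":0.5,"turn":0},{"tx":0,"ty":0,"tz":0.5,"turn":0}]' | f
python3 -m crank '[{"tx":0,"ty":0,"tz":-12,"turn":0},{"tx":0,"ty":0,"tz":-26,"turn":0},{"tx":57,"ty":0,"tz":-26,"turn":0},{"tx":114,"ty":0,"tz":-26,"turn":0},{"tx":114,"ty":0,"tz":-26,"turn":0}]' | f
python3 -m crank '[{"tx":0,"ty":0,"tz":10,"turn":0},{"tx":0,"ty":0,"tz":18,"turn":0},{"tx":0,"ty":0,"tz":22,"turn":0},{"tx":0,"ty":0,"tz":24,"turn":0},{"tx":0,"ty":0,"tz":24.5,"turn":0}]' | f
python3 -m crank '[{"tx":0,"ty":0,"tz":0.5,"turn":0},{"tx":0,"ty":0,"tz":1.0,"turn":0},{"tx":0,"ty":0,"tz":1.5,"turn":0},{"tx":0,"ty":0,"tz":1.5,"turn":0}]' | f
```

```text
time: 9.07
position: [0.451, 0.0308, 0.1165]
ft_force: [-3.1, -0.5, 10.7]
time: 9.7
position: [0.567, 0.0241, 0.1399]
ft_force: [-0.8, -0.5, 0.3]
time: 10.32
position: [0.5642, 0.0247, 0.1175]
ft_force: [-2.6, -0.5, 3.7]
time: 10.82
position: [0.5646, 0.0247, 0.1166]
ft_force: [-5.5, -1.4, 10.8]
```

```bash

f(){ grep -E "time|position|ft_force"; }
python3 -m crank '[{"tx":0,"ty":0,"tz":-12,"turn":0},{"tx":0,"ty":0,"tz":-26,"turn":0},{"tx":-57,"ty":0,"tz":-26,"turn":0},{"tx":-114,"ty":0,"tz":-26,"turn":0},{"tx":-114,"ty":0,"tz":-26,"turn":0}]' | f
python3 -m crank '[{"tx":0,"ty":0,"tz":10,"turn":0},{"tx":0,"ty":0,"tz":18,"turn":0},{"tx":0,"ty":0,"tz":22,"turn":0},{"tx":0,"ty":0,"tz":24,"turn":0},{"tx":0,"ty":0,"tz":24.5,"turn":0}]' | f
python3 -m crank '[{"tx":0,"ty":0,"tz":0.5,"turn":0},{"tx":0,"ty":0,"tz":1.0,"turn":0},{"tx":0,"ty":0,"tz":1.5,"turn":0},{"tx":0,"ty":0,"tz":1.5,"turn":0}]' | f
python3 -m crank '[{"tx":0,"ty":0,"tz":-12,"turn":0},{"tx":0,"ty":0,"tz":-40,"turn":0},{"tx":0,"ty":0,"tz":-90,"turn":0},{"tx":0,"ty":0,"tz":-90,"turn":0}]' 87| f
python3 - <<'E'
from h import *
s=ctrl.get_state();print(np.round(s['joint_positions'],2));snap('wrist','w3.png')
E
```

```text
time: 11.45
position: [0.4468, 0.0301, 0.1411]
ft_force: [0.7, 0.2, 0.6]
time: 12.08
position: [0.4515, 0.0309, 0.1173]
ft_force: [0.9, -0.1, 3.3]
time: 12.58
position: [0.4515, 0.0309, 0.1166]
ft_force: [-1.0, 0.2, 10.0]
time: 13.08
position: [0.4525, 0.0309, 0.2088]
ft_force: [-0.5, -0.7, 0.1]
[ 0.67 -0.08 -0.76  1.94 -0.05  1.25 -1.69]
```

View pics/w3.png

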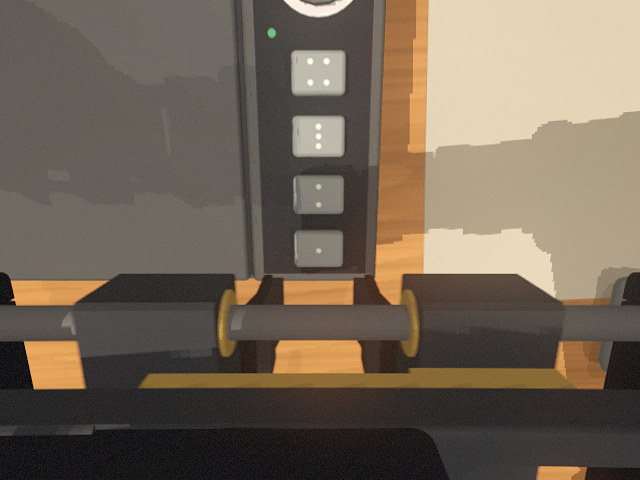

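The caps are all up again, with keys 4, 3, 2 and 1 at rows 73, 136, 194 and 248, and the code has been entered. Next is the knob.

```bash

f(){ grep -E "time|position|tool_rot|ft_force"; }
python3 -m crank '[{"tx":35,"ty":0,"tz":0,"turn":2},{"tx":70,"ty":0,"tz":0,"turn":4},{"tx":105,"ty":0,"tz":0,"turn":6},{"tx":140,"ty":0,"tz":0,"turn":8},{"tx":176,"ty":0,"tz":0,"turn":10}]' 40 | f
python3 -m crank '[{"tx":0,"ty":0,"tz":0,"turn":2},{"tx":0,"ty":0,"tz":0,"turn":4},{"tx":0,"ty":0,"tz":0,"turn":6},{"tx":0,"ty":0,"tz":0,"turn":8},{"tx":0,"ty":0,"tz":0,"turn":8}]' | f
python3 -m crank '[{"tx":0,"ty":0,"tz":0,"turn":0},{"tx":0,"ty":0,"tz":0,"turn":0}]' | f
python3 - <<'E'
from h import *
t,r=tool();print(t,r.as_matrix().round(3).tolist(),np.round(ctrl.get_state()['joint_positions'],2))
print(rel([.627,.0217,.121]))
p,d,m=snap('wrist','w4.png')
print([(np.round(a['xyz'],4).tolist(),round(a['confidence'],2)) for a in ctrl.mark_of('wrist','knob_grip')])
print([(np.round(a['xyz'],4).tolist(),round(a['confidence'],2)) for a in ctrl.mark_of('top','knob_grip')])
E
```

```text
time: 13.75
position: [0.626, 0.0209, 0.2023]
tool_rot: [2.809, -1.404, -0.009]
ft_force: [-0.6, -1.8, -0.2]
time: 14.38
position: [0.6183, 0.0148, 0.1799]
tool_rot: [2.45, -1.887, -0.114]
ft_force: [0.1, -0.8, -3.2]
time: 14.62
position: [0.6194, 0.0167, 0.1801]
tool_rot: [2.458, -1.879, -0.114]
ft_force: [0.1, 0.9, -0.4]
[0.61941723 0.01666406 0.18011431] [[0.261, -0.961, -0.086], [-0.965, -0.263, 0.009], [-0.031, 0.081, -0.996]] [-0.71  0.46  0.86  1.56 -0.35  1.37 -2.67]
[ -1.  -13.4  58.3]
[([0.6262, 0.0227, 0.112], 0.95)]
[([0.6231, 0.026, 0.1128], 0.58)]
```

View pics/w4.png

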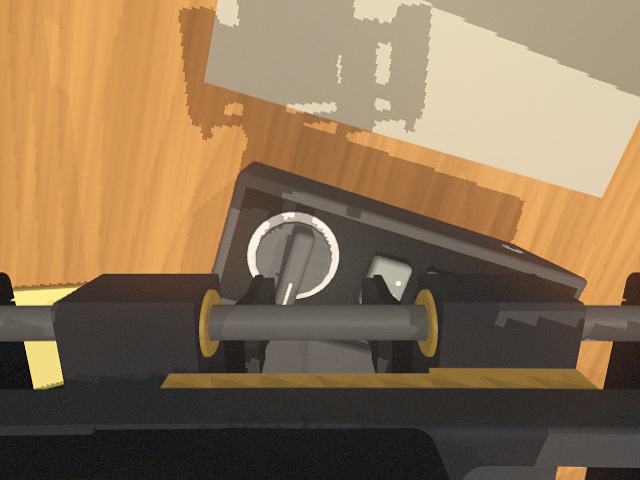

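The arm ran joint 7 into its limit and tilted. The picture shows the knob at (293,255) with the bar still at rest. I'll unwind the other way, since a half turn gives the same grasp.

```bash

f(){ grep -E "time|position|tool_rot|ft_force"; }
python3 -m crank '[{"tx":0,"ty":0,"tz":-20,"turn":-2},{"tx":0,"ty":0,"tz":-40,"turn":-4},{"tx":0,"ty":0,"tz":-40,"turn":-6},{"tx":0,"ty":0,"tz":-40,"turn":-8},{"tx":0,"ty":0,"tz":-40,"turn":-10}]' | f
python3 - <<'E'
from h import *
t,r=tool();print(t,r.as_matrix().round(3).tolist(),np.round(ctrl.get_state()['joint_positions'],2))
print(rel([.627,.0217,.121]))
E
```

```text
time: 15.4
position: [0.6235, 0.0143, 0.2219]
tool_rot: [3.059, -0.669, -0.131]
ft_force: [-0.2, -0.7, 0.4]
[0.62354387 0.01427384 0.22191106] [[0.905, -0.416, -0.083], [-0.417, -0.909, 0.01], [-0.08, 0.025, -0.996]] [-0.59  0.39  0.71  1.5  -0.26  1.43 -1.87]
[  8.1 -10.8 100.3]
```

```bash

python3 -m crank '[{"tx":0,"ty":0,"tz":0,"turn":0},{"tx":0,"ty":0,"tz":0,"turn":0},{"tx":0,"ty":0,"tz":0,"turn":0}]' >/dev/null
python3 - <<'E'
from h import *
t,r=tool();print(t,r.as_matrix().round(3).tolist(),np.round(ctrl.get_state()['joint_positions'],2))
E
python3 -m crank '[{"tx":0,"ty":0,"tz":0,"turn":-2},{"tx":0,"ty":0,"tz":0,"turn":-4},{"tx":0,"ty":0,"tz":0,"turn":-6},{"tx":0,"ty":0,"tz":0,"turn":-8},{"tx":0,"ty":0,"tz":0,"turn":-10}]' >/dev/null
python3 - <<'E'
from h import *
t,r=tool();print(t,r.as_matrix().round(3).tolist(),np.round(ctrl.get_state()['joint_positions'],2))
E
```

```text
[0.62360004 0.01457665 0.22169045] [[0.902, -0.423, -0.083], [-0.424, -0.906, 0.008], [-0.079, 0.028, -0.996]] [-0.6   0.4   0.71  1.5  -0.26  1.43 -1.88]
[0.62360526 0.01493357 0.22153321] [[0.901, 0.425, -0.084], [0.427, -0.904, 0.008], [-0.072, -0.043, -0.996]] [-0.49  0.37  0.56  1.49 -0.2   1.42 -1.04]
```

The tilt of about 5° has stayed in the commanded pose. The tips lean toward the base, so pushing gently past the outer reach should lean them back outward. I'll test that in small steps over free space.

```bash

cat > st.py <<'E'
from h import *
s=ctrl.get_state();t,r=tool();M=r.as_matrix();print(round(s['time'],1),t.round(4),'z',M[:,2].round(3),'yaw',np.degrees(np.arctan2(M[1,0],M[0,0])).round(1),np.round(s['joint_positions'],2),'per+x100',r.inv().apply([100,0,0]).round(0))
E
python3 -m crank '[{"tx":54,"ty":25,"tz":-5,"turn":0},{"tx":108,"ty":50,"tz":-10,"turn":0},{"tx":162,"ty":75,"tz":-15,"turn":0},{"tx":198,"ty":93,"tz":-18,"turn":0},{"tx":198,"ty":93,"tz":-18,"turn":0}]' >/dev/null; python3 st.py
python3 -m crank '[{"tx":9,"ty":4,"tz":-1,"turn":0},{"tx":18,"ty":8,"tz":-2,"turn":0},{"tx":18,"ty":8,"tz":-2,"turn":0}]' >/dev/null; python3 st.py
python3 -m crank '[{"tx":9,"ty":4,"tz":-1,"turn":0},{"tx":18,"ty":8,"tz":-2,"turn":0},{"tx":18,"ty":8,"tz":-2,"turn":0}]' >/dev/null; python3 st.py
```

```text
17.0 [0.8445 0.0136 0.2147] z [-0.089  0.006 -0.996] yaw 25.1 [-0.22  0.92  0.52  0.67 -0.4   1.71 -1.05] per+x100 [90. 42. -9.]
17.4 [0.8626 0.0144 0.222 ] z [-0.083  0.008 -0.996] yaw 25.1 [-0.19  0.98  0.51  0.54 -0.42  1.76 -1.07] per+x100 [90. 42. -8.]
17.8 [0.8825 0.0146 0.2219] z [-0.084  0.008 -0.996] yaw 25.1 [-0.14  1.07  0.5   0.36 -0.45  1.83 -1.1 ] per+x100 [90. 42. -8.]
```

```bash

python3 -m crank '[{"tx":9,"ty":4,"tz":-1,"turn":0},{"tx":18,"ty":8,"tz":-2,"turn":0},{"tx":18,"ty":8,"tz":-2,"turn":0}]' >/dev/null; python3 st.py
python3 -m crank '[{"tx":9,"ty":4,"tz":-1,"turn":0},{"tx":9,"ty":4,"tz":-1,"turn":0},{"tx":9,"ty":4,"tz":-1,"turn":0}]' >/dev/null; python3 st.py
python3 -m crank '[{"tx":9,"ty":4,"tz":-1,"turn":0},{"tx":9,"ty":4,"tz":-1,"turn":0},{"tx":9,"ty":4,"tz":-1,"turn":0}]' >/dev/null; python3 st.py
```

```text
18.1 [0.8984 0.013  0.2173] z [-0.086  0.008 -0.996] yaw 24.9 [-0.06  1.22  0.51  0.06 -0.51  1.95 -1.16] per+x100 [90. 42. -9.]
18.5 [0.9023 0.016  0.2213] z [-0.071  0.008 -0.997] yaw 25.1 [-0.06  1.22  0.6   0.06 -0.6   1.95 -1.16] per+x100 [90. 42. -7.]
18.9 [0.9051 0.0152 0.2168] z [-0.067  0.008 -0.998] yaw 25.1 [-0.06  1.23  0.67  0.06 -0.67  1.94 -1.16] per+x100 [90. 42. -7.]
```

That works: the tilt is shrinking. I'll continue.

```bash

python3 -m crank '[{"tx":18,"ty":8,"tz":-1,"turn":0},{"tx":18,"ty":8,"tz":-1,"turn":0},{"tx":18,"ty":8,"tz":-1,"turn":0}]' >/dev/null; python3 st.py
python3 -m crank '[{"tx":27,"ty":12,"tz":-2,"turn":0},{"tx":27,"ty":12,"tz":-2,"turn":0},{"tx":27,"ty":12,"tz":-2,"turn":0}]' >/dev/null; python3 st.py
```

```text
19.3 [0.9112 0.0154 0.2119] z [-0.054  0.009 -0.998] yaw 25.0 [-0.06  1.23  0.8   0.06 -0.8   1.92 -1.16] per+x100 [91. 42. -5.]
19.6 [0.9202 0.0157 0.2055] z [-0.035  0.009 -0.999] yaw 25.0 [-0.06  1.24  0.94  0.06 -0.93  1.9  -1.15] per+x100 [91. 42. -3.]
```

```bash

python3 -m crank '[{"tx":36,"ty":17,"tz":-1,"turn":0},{"tx":36,"ty":17,"tz":-1,"turn":0},{"tx":36,"ty":17,"tz":-1,"turn":0}]' >/dev/null; python3 st.py
python3 -m crank '[{"tx":18,"ty":8,"tz":-0.5,"turn":0},{"tx":18,"ty":8,"tz":-0.5,"turn":0},{"tx":18,"ty":8,"tz":-0.5,"turn":0}]' >/dev/null; python3 st.py
```

```text
20.0 [0.9324 0.0151 0.1965] z [-0.008  0.009 -1.   ] yaw 25.0 [-0.06  1.26  1.05  0.06 -1.05  1.86 -1.15] per+x100 [91. 42. -1.]
20.4 [0.9383 0.0154 0.1927] z [ 0.006  0.01  -1.   ] yaw 25.0 [-0.06  1.26  1.09  0.06 -1.09  1.85 -1.15] per+x100 [91. 42.  1.]
```

```bash

python3 -m crank '[{"tx":-56,"ty":-26,"tz":-6,"turn":0},{"tx":-112,"ty":-52,"tz":-12,"turn":0},{"tx":-168,"ty":-78,"tz":-18,"turn":0},{"tx":-224,"ty":-104,"tz":-24,"turn":0},{"tx":-280,"ty":-131,"tz":-28,"turn":0}]' >/dev/null; python3 st.py
python3 -m crank '[{"tx":0,"ty":0,"tz":0,"turn":-2},{"tx":0,"ty":0,"tz":0,"turn":-4},{"tx":0,"ty":0,"tz":0,"turn":-6},{"tx":0,"ty":0,"tz":0,"turn":-6},{"tx":0,"ty":0,"tz":0,"turn":-6}]' >/dev/null; python3 st.py
```

```text
21.0 [0.7148 0.0165 0.2138] z [ 0.005  0.01  -1.   ] yaw 25.1 [-0.77  0.75  1.21  1.34 -0.71  1.5  -0.75] per+x100 [91. 42.  1.]
21.6 [0.7171 0.0157 0.2143] z [ 0.006  0.01  -1.   ] yaw 54.8 [-0.73  0.7   1.11  1.33 -0.63  1.47 -0.28] per+x100 [58. 82.  1.]
```

```bash

python3 -m crank '[{"tx":-10,"ty":-16,"tz":0,"turn":-1.3},{"tx":-20,"ty":-32,"tz":0,"turn":-2.6},{"tx":-30,"ty":-48,"tz":0,"turn":-4},{"tx":-40,"ty":-64,"tz":0,"turn":-5.3},{"tx":-47,"ty":-77,"tz":0,"turn":-6.5}]' >/dev/null; python3 st.py
python3 -m crank '[{"tx":0,"ty":0,"tz":0,"turn":0},{"tx":0,"ty":0,"tz":0,"turn":0}]' >/dev/null; python3 st.py
python3 - <<'E'
from h import *
print(rel([.627,.0217,.121]))
p,d,m=snap('wrist','w5.png')
E
```

```text
22.3 [0.6263 0.021  0.2136] z [ 0.005  0.01  -1.   ] yaw 87.5 [-0.9   0.46  1.11  1.59 -0.43  1.35  0.21] per+x100 [  4. 100.   1.]
22.5 [0.6276 0.0214 0.2139] z [ 0.006  0.01  -1.   ] yaw 87.4 [-0.9   0.46  1.1   1.58 -0.43  1.35  0.21] per+x100 [  5. 100.   1.]
[-0.6 -1.1 92.9]
```

View pics/w5.png

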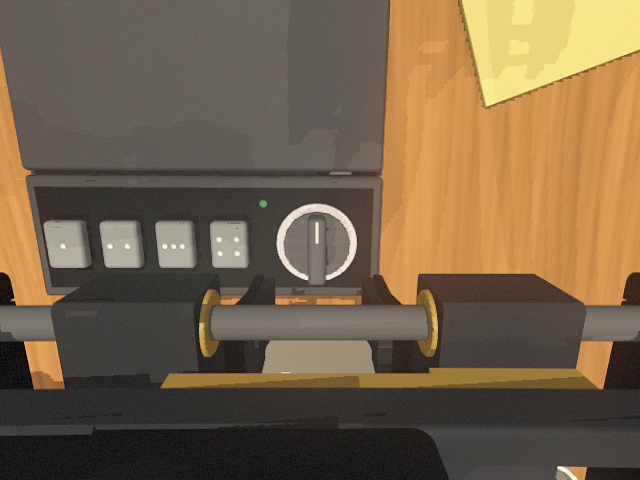

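The bar at (317,245) stands square between the fingers. I'll descend and grip.

```bash

f(){ grep -E "time|position|ft_force|grip"; }
python3 -m crank '[{"tx":-0.5,"ty":-1,"tz":40,"turn":0},{"tx":-0.5,"ty":-1,"tz":70,"turn":0},{"tx":-0.5,"ty":-1,"tz":85,"turn":0},{"tx":-0.5,"ty":-1,"tz":92,"turn":0},{"tx":-0.5,"ty":-1,"tz":92,"turn":0}]' 40 | f
python3 -m crank '[{"tx":0,"ty":0,"tz":0,"turn":0},{"tx":0,"ty":0,"tz":0,"turn":0},{"tx":0,"ty":0,"tz":0,"turn":0},{"tx":0,"ty":0,"tz":0,"turn":0},{"tx":0,"ty":0,"tz":0,"turn":0}]' 0 10 | f; python3 st.py
```

```text
time: 23.2
position: [0.627, 0.0215, 0.1221]
ft_force: [-0.3, 0.6, 0.6]
grip_width: 0.459
grip_force: 0.0
time: 23.82
position: [0.627, 0.0218, 0.1221]
ft_force: [1.3, -0.2, 1.1]
grip_width: 0.133
grip_force: 10.0
23.8 [0.627  0.0218 0.1221] z [ 0.007  0.01  -1.   ] yaw 87.5 [-0.86  0.54  1.04  1.69 -0.51  1.2   0.26] per+x100 [  4. 100.   1.]
```

```bash

f(){ grep -E "time|position|ft_force|grip|rot"; }
python3 -m crank '[{"tx":0,"ty":0,"tz":0,"turn":0.5},{"tx":0,"ty":0,"tz":0,"turn":2},{"tx":0,"ty":0,"tz":0,"turn":4},{"tx":0,"ty":0,"tz":0,"turn":6},{"tx":0,"ty":0,"tz":0,"turn":8}]' 0 45 | f
python3 st.py; python3 -c "
from h import *;print(ctrl.get_state()['torque'])"
python3 -m crank '[{"tx":0,"ty":0,"tz":0,"turn":2},{"tx":0,"ty":0,"tz":0,"turn":4},{"tx":0,"ty":0,"tz":0,"turn":5.5},{"tx":0,"ty":0,"tz":0,"turn":6},{"tx":0,"ty":0,"tz":0,"turn":6}]' | f
python3 st.py; python3 -c "
from h import *;print(ctrl.get_state()['torque'])"
```

```text
time: 24.45
position: [0.6271, 0.0218, 0.1221]
tool_rot: [-2.874, -1.255, -0.016]
ft_force: [0.8, -0.8, 0.7]
grip_width: 0.137
grip_force: 45.0
24.4 [0.6271 0.0218 0.1221] z [ 0.007  0.009 -1.   ] yaw 47.2 [-0.93  0.62  1.17  1.69 -0.61  1.24 -0.36] per+x100 [68. 73.  1.]
[-0.11672532 -0.28401528  0.24459735]
time: 25.08
position: [0.6271, 0.0217, 0.1221]
tool_rot: [-3.097, -0.479, -0.013]
ft_force: [1.2, 0.0, 1.8]
grip_width: 0.133
grip_force: 45.1
25.1 [0.6271 0.0217 0.1221] z [ 0.007  0.009 -1.   ] yaw 17.6 [-0.94  0.64  1.21  1.69 -0.64  1.26 -0.86] per+x100 [95. 30.  1.]
[-0.0304367  -0.23610357  0.32423031]
```

```bash

f(){ grep -E "time|position|ft_force|grip|rot"; }
python3 -m crank '[{"tx":0,"ty":0,"tz":0,"turn":0.4},{"tx":0,"ty":0,"tz":0,"turn":0.4}]' | f
python3 st.py; python3 -c "
from h import *;print(ctrl.get_state()['torque'])
snap('scene','s1.png')"
python3 -m crank '[{"tx":0,"ty":0,"tz":0,"turn":0},{"tx":0,"ty":0,"tz":0,"turn":0},{"tx":0,"ty":0,"tz":0,"turn":0},{"tx":0,"ty":0,"tz":0,"turn":0}]' 56 10| f
```

```text
time: 25.32
position: [0.627, 0.0217, 0.1221]
tool_rot: [-3.105, -0.424, -0.012]
ft_force: [2.4, -0.7, 1.8]
grip_width: 0.134
grip_force: 45.9
25.3 [0.627  0.0217 0.1221] z [ 0.007  0.009 -1.   ] yaw 15.5 [-0.95  0.64  1.21  1.69 -0.64  1.26 -0.89] per+x100 [96. 27.  1.]
[-0.17686478 -0.42635337  0.79792329]
time: 25.88
position: [0.6268, 0.022, 0.1218]
tool_rot: [-3.104, -0.422, -0.012]
ft_force: [1.7, -1.4, 1.5]
grip_width: 0.511
grip_force: 0.8
```

View pics/s1.png

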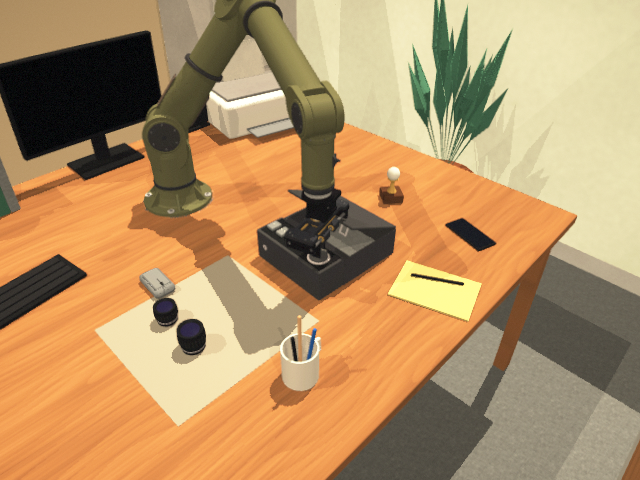

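The torque rose to 0.8 N m at the stop. The picture shows the gripper over the knob at (318,245), with the lid barely risen. I'll let go and back away.

```bash

f(){ grep -E "time|position|ft_force|grip|rot"; }
python3 -m crank '[{"tx":0,"ty":0,"tz":0,"turn":0},{"tx":0,"ty":0,"tz":-10,"turn":0},{"tx":0,"ty":5,"tz":-30,"turn":0},{"tx":-5,"ty":30,"tz":-55,"turn":0},{"tx":-20,"ty":75,"tz":-75,"turn":0}]' 65 | f
python3 -m crank '[{"tx":-10,"ty":35,"tz":-30,"turn":0},{"tx":-20,"ty":75,"tz":-60,"turn":0},{"tx":-30,"ty":115,"tz":-90,"turn":0},{"tx":-30,"ty":115,"tz":-110,"turn":0},{"tx":-30,"ty":115,"tz":-110,"turn":0}]' | f
python3 st.py; python3 -c "
from h import *;snap('scene','s2.png')"
```

```text
time: 26.5
position: [0.6279, -0.0555, 0.1982]
tool_rot: [-3.103, -0.429, -0.013]
ft_force: [-0.2, -0.8, 1.0]
grip_width: 0.744
grip_force: 0.0
time: 27.12
position: [0.6285, -0.1771, 0.3072]
tool_rot: [-3.105, -0.421, -0.016]
ft_force: [-0.0, 0.8, -0.5]
grip_width: 0.745
grip_force: 0.0
27.1 [ 0.6285 -0.1771  0.3072] z [ 0.009  0.01  -1.   ] yaw 15.4 [-0.57  0.51  1.2   1.38 -0.49  1.56 -0.72] per+x100 [96. 27.  1.]
```

View pics/s2.png

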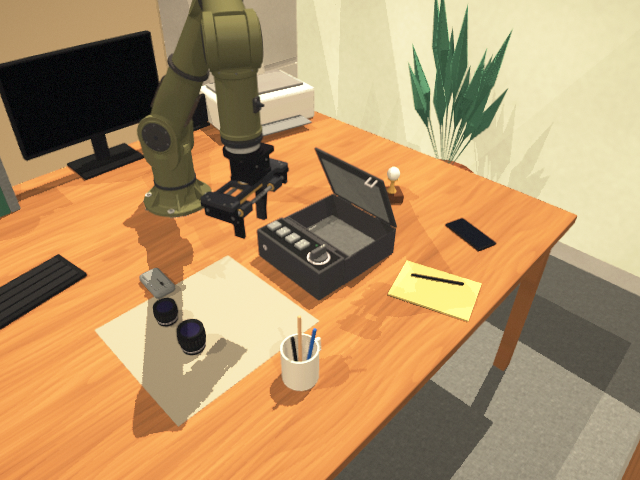

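The lid is swinging open, with its free edge at (318,150). Now to look at the lenses from close by.

```bash

python3 -m crank '[{"tx":-36,"ty":41,"tz":0,"turn":-2},{"tx":-72,"ty":82,"tz":0,"turn":-4},{"tx":-108,"ty":123,"tz":0,"turn":-6},{"tx":-144,"ty":164,"tz":0,"turn":-8},{"tx":-178,"ty":203,"tz":0,"turn":-8}]' 87 >/dev/null; python3 st.py
python3 -m crank '[{"tx":0,"ty":0,"tz":0,"turn":-2},{"tx":0,"ty":0,"tz":0,"turn":-4},{"tx":0,"ty":0,"tz":0,"turn":-6.3},{"tx":0,"ty":0,"tz":0,"turn":-6.3},{"tx":0,"ty":0,"tz":0,"turn":-6.3}]' >/dev/null; python3 st.py
python3 - <<'E'
from h import *
for c in ('wrist','top'):
    p,d,m=snap(c,c+'6.png')
    print(c,[(np.round(a['xyz'],4).tolist(),round(a['confidence'],2)) for a in ctrl.mark_of(c,'lens1')])
    K=np.array(m['intrinsics']);v,u=np.nonzero(d>0)
    n=cv2.undistortPoints(np.c_[u,v].astype(float).reshape(-1,1,2),K,np.array(m['dist_coeffs'])).reshape(-1,2)
    X=R.from_rotvec(m['orientation']).apply(np.c_[n,np.ones(len(n))]*d[v,u][:,None])+m['origin']
    for cx,cy in ((.571,-.329),(.455,-.325)):
        s=X[(np.hypot(X[:,0]-cx,X[:,1]-cy)<.06)&(X[:,2]>.03)&(X[:,2]<.09)]
        if len(s)<20: continue
        h=np.percentile(s[:,2],95); q=s[s[:,2]>h-.006]
        (a,b),r=cv2.minEnclosingCircle((q[:,:2]*1000).astype(np.float32)); print(c,len(q),'h',h.round(4),'c',round(a,1),round(b,1),'r',round(r,1), np.median(q[:,:2],0).round(4))
E
```

```text
27.8 [ 0.5108 -0.4187  0.3006] z [ 0.005  0.012 -1.   ] yaw 55.7 [-0.06  0.48  1.04  1.36 -0.42  1.54  0.34] per+x100 [56. 83.  0.]
28.4 [ 0.5113 -0.4184  0.3011] z [ 0.005  0.011 -1.   ] yaw 86.9 [-0.    0.44  0.93  1.35 -0.36  1.53  0.84] per+x100 [  5. 100.   0.]
wrist [([0.5654, -0.3274, 0.0011], 0.87), ([0.4544, -0.3236, 0.0046], 0.62)]
wrist 3077 h 0.0609 c 570.6 -328.2 r 30.2 [ 0.5709 -0.3275]
wrist 2356 h 0.0488 c 454.7 -324.4 r 27.3 [ 0.4543 -0.3239]
top [([0.4556, -0.3254, -0.0005], 0.84), ([0.565, -0.3304, 0.0007], 0.59), ([0.3309, -0.277, 0.004], 0.57), ([0.564, 0.2904, 0.28], 0.52)]
top 342 h 0.0629 c 571.3 -328.4 r 31.0 [ 0.571  -0.3294]
top 280 h 0.0512 c 454.6 -325.1 r 27.7 [ 0.455  -0.3255]
```

View pics/wrist6.png

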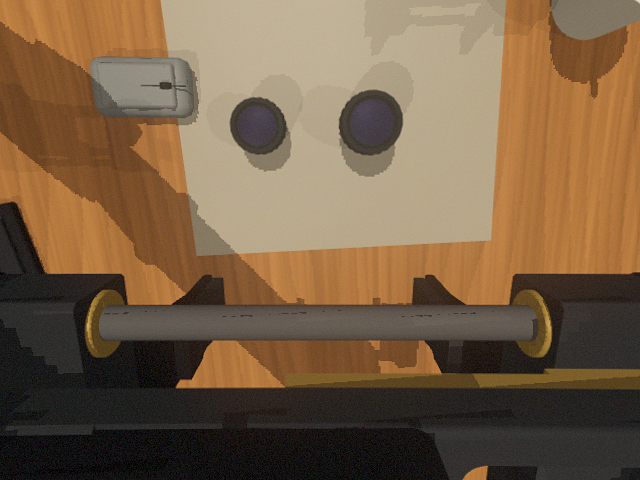

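The small lens at (258,125) matches lens3 (r 28, h 48) and the large one at (371,122) matches lens4 (r 31, h 60). I take lens4 first.

```bash

python3 -m crank '[{"tx":45,"ty":27,"tz":20,"turn":0},{"tx":93,"ty":55,"tz":40,"turn":0},{"tx":93,"ty":55,"tz":90,"turn":0},{"tx":93,"ty":55,"tz":140,"turn":0},{"tx":93,"ty":55,"tz":170,"turn":0}]' 87 >/dev/null
python3 -m crank '[{"tx":0,"ty":0,"tz":0,"turn":0},{"tx":0,"ty":0,"tz":0,"turn":0}]'>/dev/null
python3 st.py
python3 -c "
from h import *
print(rel([.571,-.3285,.04]))
for c in ('scene','top'): snap(c); print([(np.round(a['xyz'],4).tolist(),round(a['confidence'],2)) for a in ctrl.mark_of(c,'lens4')])"
```

```text
29.5 [ 0.5721 -0.3288  0.1347] z [ 0.008  0.008 -1.   ] yaw 87.0 [-0.14  0.53  0.85  1.58 -0.43  1.23  0.74] per+x100 [  5. 100.   1.]
[-0.6 -1.8 94.7]
[([0.573, -0.3308, -0.0048], 0.85), ([0.4582, -0.3249, 0.0032], 0.58)]
[([0.5687, -0.3289, 0.0006], 0.78)]
```

```bash

f(){ grep -E "time|position|ft_force|grip"; }
python3 -m crank '[{"tx":0,"ty":-1,"tz":30,"turn":0},{"tx":0,"ty":-1,"tz":60,"turn":0},{"tx":0,"ty":-1,"tz":80,"turn":0},{"tx":0,"ty":-1,"tz":93,"turn":0},{"tx":0,"ty":-1,"tz":93,"turn":0}]' 87 |f
python3 -m crank '[{"tx":0,"ty":0,"tz":0,"turn":0},{"tx":0,"ty":0,"tz":0,"turn":0},{"tx":0,"ty":0,"tz":0,"turn":0},{"tx":0,"ty":0,"tz":0,"turn":0},{"tx":0,"ty":0,"tz":0,"turn":0}]' 50 15 |f
python3 -m crank '[{"tx":0,"ty":0,"tz":0,"turn":0},{"tx":0,"ty":0,"tz":-5,"turn":0},{"tx":0,"ty":0,"tz":-20,"turn":0},{"tx":0,"ty":0,"tz":-20,"turn":0}]' 50 20|f
```

```text
time: 30.32
position: [0.5708, -0.3269, 0.0396]
ft_force: [0.6, 0.5, 0.0]
grip_width: 0.997
grip_force: 0.0
time: 30.95
position: [0.571, -0.3272, 0.0406]
ft_force: [-1.2, 0.1, 3.8]
grip_width: 0.707
grip_force: 15.0
time: 31.45
position: [0.5718, -0.3279, 0.0616]
ft_force: [0.1, 0.8, -2.9]
grip_width: 0.708
grip_force: 20.0
```

The opening reads 61.5 mm, so lens4 is held. I measure the chamber before carrying it.

```bash
python3 - <<'E'
from h import *
for c in ('top','scene'):
    p,d,m=snap(c,c+'7.png')
    for q in ('chamber','lid_edge'): print(c,q,[(np.round(a['xyz'],4).tolist(),round(a['confidence'],2)) for a in ctrl.mark_of(c,q)])
    if c=='top':
        K=np.array(m['intrinsics']);v,u=np.nonzero(d>0)
        n=cv2.undistortPoints(np.c_[u,v].astype(float).reshape(-1,1,2),K,np.array(m['dist_coeffs'])).reshape(-1,2)
        X=R.from_rotvec(m['orientation']).apply(np.c_[n,np.ones(len(n))]*d[v,u][:,None])+m['origin']
        a=np.radians(87.1);L=(X[:,:2]-[.5555,.127])@np.array([[np.cos(a),-np.sin(a)],[np.sin(a),np.cos(a)]])*1000
        s=(np.abs(L[:,0])<200)&(np.abs(L[:,1])<160)
        f=s&(X[:,2]<.03)&(L[:,0]>-60)&(L[:,0]<150)&(np.abs(L[:,1])<124); print('floor',np.percentile(L[f],[0.5,99.5],axis=0).round(1),np.median(X[f,2]))
        t=s&(X[:,2]>.06)&(X[:,2]<.1); print('box',np.percentile(L[t],[0.5,99.5],axis=0).round(1))
        h=s&(X[:,2]>.2); print('lid',np.percentile(L[h],[1,99],axis=0).round(1),X[h,2].max())
E
```

```text
top chamber [([0.5618, 0.1806, 0.0076], 0.75), ([0.4503, 0.0316, 0.1018], 0.15)]
top lid_edge [([0.5635, 0.29, 0.2805], 0.8)]
floor [[ -40.3 -121.6]
 [ 142.4  113.5]] 0.009313299811936293
box [[-143.6 -124.2]
 [ 146.4  125.7]]
lid [[ 129.2 -118.1]
 [ 159.9  123.9]] 0.5925492669852948
scene chamber [([0.5606, 0.1841, 0.0145], 0.65)]
scene lid_edge [([0.5634, 0.2901, 0.2809], 0.55)]
```

```bash

python3 -m crank '[{"tx":0,"ty":0,"tz":-40,"turn":0},{"tx":0,"ty":0,"tz":-90,"turn":0},{"tx":0,"ty":0,"tz":-140,"turn":0},{"tx":40,"ty":0,"tz":-185,"turn":0},{"tx":95,"ty":0,"tz":-195,"turn":0}]' >/dev/null; python3 st.py
```

```text
32.4 [ 0.5752 -0.2368  0.2597] z [ 0.011  0.007 -1.   ] yaw 86.7 [-0.37  0.34  0.92  1.53 -0.28  1.4   0.51] per+x100 [  6. 100.   1.]
```

```bash

python3 -m crank '[{"tx":50,"ty":2,"tz":0,"turn":0},{"tx":105,"ty":4,"tz":0,"turn":0},{"tx":160,"ty":6,"tz":0,"turn":0},{"tx":215,"ty":9,"tz":0,"turn":0},{"tx":260,"ty":11,"tz":0,"turn":0}]' >/dev/null; python3 st.py
python3 -m crank '[{"tx":40,"ty":2,"tz":0,"turn":0},{"tx":80,"ty":3,"tz":0,"turn":0},{"tx":110,"ty":4.5,"tz":0,"turn":0},{"tx":110,"ty":4.5,"tz":0,"turn":0},{"tx":110,"ty":4.5,"tz":0,"turn":0}]' >/dev/null; python3 st.py; python3 -c "
from h import *
print(rel([.612,.134,.05]),ctrl.get_state()['grip_width'])"
```

```text
33.0 [0.5992 0.0275 0.2584] z [ 0.005  0.011 -1.   ] yaw 87.1 [-0.78  0.25  0.83  1.59 -0.2   1.38  0.02] per+x100 [  5. 100.   1.]
33.6 [0.6096 0.1331 0.2595] z [ 0.005  0.008 -1.   ] yaw 86.9 [-0.88  0.31  0.78  1.53 -0.23  1.39 -0.13] per+x100 [  5. 100.   1.]
[ -0.7   1.3 209.5] 0.7062121663980914
```

```bash

f(){ grep -E "position|ft_force|grip"; }
python3 -m crank '[{"tx":0,"ty":1,"tz":50,"turn":0},{"tx":0,"ty":1,"tz":100,"turn":0},{"tx":0,"ty":1,"tz":150,"turn":0},{"tx":0,"ty":1,"tz":185,"turn":0},{"tx":0,"ty":1,"tz":198,"turn":0}]' |f
python3 -m crank '[{"tx":0,"ty":0,"tz":4,"turn":0},{"tx":0,"ty":0,"tz":7,"turn":0},{"tx":0,"ty":0,"tz":9,"turn":0},{"tx":0,"ty":0,"tz":9,"turn":0}]' |f
python3 -m crank '[{"tx":0,"ty":0,"tz":1,"turn":0},{"tx":0,"ty":0,"tz":1,"turn":0}]' |f
```

```text
position: [0.6105, 0.1341, 0.0597]
ft_force: [-0.1, 0.0, -3.2]
grip_width: 0.71
grip_force: 20.0
position: [0.6123, 0.1365, 0.0534]
ft_force: [-0.4, 0.2, -2.9]
grip_width: 0.708
grip_force: 20.0
position: [0.6119, 0.1364, 0.0519]
ft_force: [-0.3, -0.1, -3.5]
grip_width: 0.703
grip_force: 20.0
```

```bash

f(){ grep -E "position|ft_force|grip_w"; }
python3 -m crank '[{"tx":0,"ty":0,"tz":1,"turn":0},{"tx":0,"ty":0,"tz":1,"turn":0}]' |f
python3 -m crank '[{"tx":0,"ty":0,"tz":1,"turn":0},{"tx":0,"ty":0,"tz":1,"turn":0}]' |f
```

```text
position: [0.6119, 0.1363, 0.0507]
ft_force: [0.1, 0.0, -3.2]
grip_width: 0.706
position: [0.6119, 0.1363, 0.0497]
ft_force: [-0.2, -0.0, -3.9]
grip_width: 0.709
```

```bash

f(){ grep -E "position|ft_force|grip_w"; }
python3 -m crank '[{"tx":0,"ty":0,"tz":0.5,"turn":0},{"tx":0,"ty":0,"tz":0.5,"turn":0}]' |f
python3 -m crank '[{"tx":0,"ty":0,"tz":0.5,"turn":0},{"tx":0,"ty":0,"tz":0.5,"turn":0}]' |f
```

```text
position: [0.6119, 0.1363, 0.0492]
ft_force: [0.6, 1.0, -3.5]
grip_width: 0.706
position: [0.6119, 0.1363, 0.0487]
ft_force: [-0.1, -0.7, -2.7]
grip_width: 0.708
```

```bash

f(){ grep -E "position|ft_force|grip_w"; }
python3 -m crank '[{"tx":0,"ty":0,"tz":0.5,"turn":0},{"tx":0,"ty":0,"tz":0.5,"turn":0}]' |f
python3 -m crank '[{"tx":0,"ty":0,"tz":0.5,"turn":0},{"tx":0,"ty":0,"tz":0.5,"turn":0}]' |f
```

```text
position: [0.612, 0.1364, 0.0486]
ft_force: [-1.2, 0.5, 0.4]
grip_width: 0.709
position: [0.612, 0.1363, 0.0486]
ft_force: [-3.0, -0.7, 5.4]
grip_width: 0.704
```

It touched the floor at TCP z 48.6 mm. I release and rise.

```bash

f(){ grep -E "position|ft_force|grip_w"; }
python3 -m crank '[{"tx":0,"ty":0,"tz":-0.5,"turn":0},{"tx":0,"ty":0,"tz":-0.5,"turn":0},{"tx":0,"ty":0,"tz":-0.5,"turn":0},{"tx":0,"ty":0,"tz":-0.5,"turn":0},{"tx":0,"ty":0,"tz":-0.5,"turn":0}]' 78 |f
python3 -m crank '[{"tx":0,"ty":0,"tz":-20,"turn":0},{"tx":0,"ty":0,"tz":-60,"turn":0},{"tx":0,"ty":0,"tz":-110,"turn":0},{"tx":0,"ty":0,"tz":-160,"turn":0},{"tx":0,"ty":0,"tz":-200,"turn":0}]' |f
python3 -m crank '[{"tx":-50,"ty":0,"tz":0,"turn":0},{"tx":-100,"ty":-10,"tz":0,"turn":0},{"tx":-155,"ty":-35,"tz":0,"turn":0},{"tx":-205,"ty":-60,"tz":0,"turn":0},{"tx":-255,"ty":-75,"tz":0,"turn":0}]' 87 |f
python3 -m crank '[{"tx":-50,"ty":-20,"tz":0,"turn":0},{"tx":-105,"ty":-30,"tz":0,"turn":0},{"tx":-155,"ty":-40,"tz":0,"turn":0},{"tx":-205,"ty":-50,"tz":0,"turn":0},{"tx":-220,"ty":-55,"tz":0,"turn":0}]' 87 |f
python3 st.py
python3 - <<'E'
from h import *
for c in ('wrist','top'):
    p,d,m=snap(c,c+'8.png')
    print(c,[(np.round(a['xyz'],4).tolist(),round(a['confidence'],2)) for a in ctrl.mark_of(c,'lens3')])
print(rel([.4547,-.3248,.034]))
E
```

```text
position: [0.612, 0.1363, 0.0482]
ft_force: [0.2, 0.2, 0.3]
grip_width: 0.898
position: [0.6114, 0.134, 0.2523]
ft_force: [0.2, 0.2, -0.5]
grip_width: 0.894
position: [0.5213, -0.1183, 0.2467]
ft_force: [0.5, -0.3, -0.2]
grip_width: 1.0
position: [0.4537, -0.3374, 0.2445]
ft_force: [-0.3, 0.5, 0.9]
grip_width: 1.003
39.0 [ 0.4537 -0.3374  0.2445] z [ 0.007  0.007 -1.   ] yaw 86.6 [-0.35  0.23  1.09  1.69 -0.22  1.35  0.73] per+x100 [  6. 100.   1.]
wrist []
top [([0.6134, 0.136, 0.0096], 0.92), ([0.4546, -0.3263, 0.001], 0.89)]
[  5.6  -3.2 209.6]
```

View pics/top8.png

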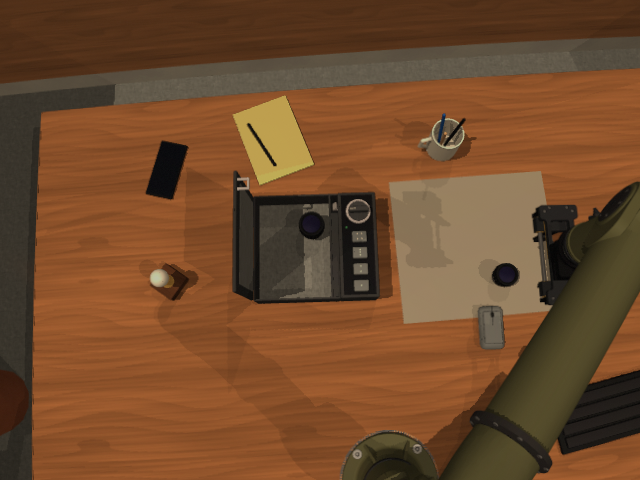

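Lens4 stands in the chamber at (312,225). Lens3 is still at (505,275). I descend on it.

```bash

python3 -m crank '[{"tx":5,"ty":-1,"tz":40,"turn":0},{"tx":8,"ty":-1,"tz":80,"turn":0},{"tx":8,"ty":-1,"tz":110,"turn":0},{"tx":8,"ty":-1,"tz":110,"turn":0}]' 87 >/dev/null
python3 -m crank '[{"tx":0,"ty":0,"tz":0,"turn":0},{"tx":0,"ty":0,"tz":0,"turn":0}]'>/dev/null
python3 st.py
python3 -c "
from h import *
print(rel([.4547,-.325,.034]))"
```

```text
40.0 [ 0.4572 -0.3243  0.1346] z [ 0.008  0.009 -1.   ] yaw 87.0 [-0.3   0.33  1.03  1.84 -0.32  1.15  0.79] per+x100 [  5. 100.   1.]
[ -1.8  -3.2 100.6]
```

```bash

f(){ grep -E "time|position|ft_force|grip"; }
python3 -m crank '[{"tx":-1,"ty":-2.5,"tz":30,"turn":0},{"tx":-1,"ty":-2.5,"tz":60,"turn":0},{"tx":-1,"ty":-2.5,"tz":85,"turn":0},{"tx":-1,"ty":-2.5,"tz":100,"turn":0},{"tx":-1,"ty":-2.5,"tz":100,"turn":0}]' 87 |f
python3 -m crank '[{"tx":0,"ty":0,"tz":0,"turn":0},{"tx":0,"ty":0,"tz":0,"turn":0},{"tx":0,"ty":0,"tz":0,"turn":0},{"tx":0,"ty":0,"tz":0,"turn":0},{"tx":0,"ty":0,"tz":0,"turn":0}]' 45 15 |f
python3 -m crank '[{"tx":0,"ty":0,"tz":0,"turn":0},{"tx":0,"ty":0,"tz":-5,"turn":0},{"tx":0,"ty":0,"tz":-20,"turn":0},{"tx":0,"ty":0,"tz":-20,"turn":0}]' 45 20|f
```

```text
time: 40.58
position: [0.4539, -0.3237, 0.0328]
ft_force: [-0.5, 0.3, -0.1]
grip_width: 1.001
grip_force: 0.0
time: 41.2
position: [0.4543, -0.3239, 0.0333]
ft_force: [0.4, 0.2, 2.6]
grip_width: 0.636
grip_force: 15.0
time: 41.7
position: [0.4547, -0.3248, 0.0543]
ft_force: [0.2, -0.4, -1.3]
grip_width: 0.64
grip_force: 20.0
```

```bash

python3 -m crank '[{"tx":0,"ty":0,"tz":-40,"turn":0},{"tx":0,"ty":0,"tz":-90,"turn":0},{"tx":0,"ty":0,"tz":-140,"turn":0},{"tx":40,"ty":2,"tz":-185,"turn":0},{"tx":90,"ty":4,"tz":-195,"turn":0}]' >/dev/null
python3 -m crank '[{"tx":50,"ty":2,"tz":0,"turn":0},{"tx":105,"ty":5,"tz":0,"turn":0},{"tx":160,"ty":8,"tz":0,"turn":0},{"tx":215,"ty":10,"tz":0,"turn":0},{"tx":260,"ty":12,"tz":0,"turn":0}]' >/dev/null; python3 st.py
python3 -m crank '[{"tx":50,"ty":2,"tz":0,"turn":0},{"tx":90,"ty":4,"tz":0,"turn":0},{"tx":116,"ty":6,"tz":0,"turn":0},{"tx":116,"ty":6,"tz":0,"turn":0},{"tx":116,"ty":6,"tz":0,"turn":0}]' >/dev/null; python3 st.py; python3 -c "
from h import *
print(rel([.502,.139,.0425]),ctrl.get_state()['grip_width'])"
```

```text
43.0 [0.4869 0.025  0.2515] z [ 0.006  0.011 -1.   ] yaw 87.1 [-0.9  -0.08  0.77  1.85  0.05  1.34 -0.19] per+x100 [  5. 100.   1.]
43.6 [0.4995 0.1363 0.2526] z [ 0.006  0.009 -1.   ] yaw 86.8 [-0.98  0.01  0.68  1.79 -0.02  1.34 -0.35] per+x100 [  5. 100.   1.]
[  1.    1.2 210.1] 0.6399383904778709
```

```bash

f(){ grep -E "position|ft_force|grip"; }
python3 -m crank '[{"tx":1,"ty":1,"tz":50,"turn":0},{"tx":1,"ty":1,"tz":100,"turn":0},{"tx":1,"ty":1,"tz":150,"turn":0},{"tx":1,"ty":1,"tz":185,"turn":0},{"tx":1,"ty":1,"tz":200,"turn":0}]' |f
python3 -m crank '[{"tx":0,"ty":0,"tz":3,"turn":0},{"tx":0,"ty":0,"tz":5,"turn":0},{"tx":0,"ty":0,"tz":6,"turn":0},{"tx":0,"ty":0,"tz":6,"turn":0}]' |f
```

```text
position: [0.5005, 0.1389, 0.0512]
ft_force: [-0.5, -0.6, -1.4]
grip_width: 0.636
grip_force: 20.0
position: [0.5021, 0.1415, 0.0475]
ft_force: [-0.8, 0.5, -1.5]
grip_width: 0.638
grip_force: 20.0
```

```bash

f(){ grep -E "position|ft_force"; }
python3 -m crank '[{"tx":0,"ty":0,"tz":2,"turn":0},{"tx":0,"ty":0,"tz":4,"turn":0},{"tx":0,"ty":0,"tz":4.5,"turn":0},{"tx":0,"ty":0,"tz":4.5,"turn":0}]' |f
python3 -m crank '[{"tx":0,"ty":0,"tz":0.5,"turn":0},{"tx":0,"ty":0,"tz":0.5,"turn":0}]' |f
python3 -m crank '[{"tx":0,"ty":0,"tz":0.5,"turn":0},{"tx":0,"ty":0,"tz":0.5,"turn":0}]' |f
```

```text
position: [0.5015, 0.1412, 0.0421]
ft_force: [-0.1, -0.2, -1.3]
position: [0.5016, 0.1412, 0.0417]
ft_force: [-1.2, -0.1, -1.1]
position: [0.5016, 0.1413, 0.0413]
ft_force: [-0.6, -0.3, -1.0]
```

```bash

f(){ grep -E "position|ft_force"; }
python3 -m crank '[{"tx":0,"ty":0,"tz":0.5,"turn":0},{"tx":0,"ty":0,"tz":0.5,"turn":0}]' |f
python3 -m crank '[{"tx":0,"ty":0,"tz":0.3,"turn":0},{"tx":0,"ty":0,"tz":0.3,"turn":0}]' |f
```

```text
position: [0.5017, 0.1413, 0.0412]
ft_force: [-2.9, -1.5, 4.9]
position: [0.5016, 0.1413, 0.0412]
ft_force: [-2.8, -1.2, 8.9]
```

```bash

f(){ grep -E "position|ft_force|grip_w"; }
python3 -m crank '[{"tx":0,"ty":0,"tz":-0.6,"turn":0},{"tx":0,"ty":0,"tz":-0.6,"turn":0},{"tx":0,"ty":0,"tz":-0.6,"turn":0},{"tx":0,"ty":0,"tz":-0.6,"turn":0},{"tx":0,"ty":0,"tz":-0.6,"turn":0}]' 72 |f
python3 -m crank '[{"tx":0,"ty":0,"tz":-20,"turn":0},{"tx":0,"ty":0,"tz":-60,"turn":0},{"tx":0,"ty":0,"tz":-115,"turn":0},{"tx":0,"ty":0,"tz":-170,"turn":0},{"tx":0,"ty":0,"tz":-225,"turn":0}]' |f
python3 -m crank '[{"tx":0,"ty":0,"tz":-45,"turn":0},{"tx":0,"ty":10,"tz":-85,"turn":0},{"tx":0,"ty":30,"tz":-85,"turn":0},{"tx":0,"ty":54,"tz":-85,"turn":0},{"tx":0,"ty":54,"tz":-85,"turn":0}]' 0 |f
python3 st.py
python3 - <<'E'
from h import *
p,d,m=snap('top','top9.png')
for c in ('lens3','lid_edge','trophy','pen_mug','mouse'): print(c,[(np.round(a['xyz'],4).tolist(),round(a['confidence'],2)) for a in ctrl.mark_of('top',c)])
snap('wrist','w9.png')
E
```

```text
position: [0.5016, 0.1412, 0.0409]
ft_force: [0.1, -0.1, 0.2]
grip_width: 0.83
position: [0.5001, 0.1388, 0.2678]
ft_force: [1.1, 0.9, 0.7]
grip_width: 0.827
position: [0.5544, 0.1349, 0.3507]
ft_force: [-0.1, 0.3, -0.8]
grip_width: 0.347
48.1 [0.5544 0.1349 0.3507] z [ 0.005  0.008 -1.   ] yaw 86.9 [-0.95  0.13  0.75  1.5  -0.1   1.54 -0.26] per+x100 [  5. 100.   1.]
lens3 [([0.6212, 0.0229, 0.1132], 0.18)]
lid_edge [([0.5654, 0.2928, 0.2817], 0.74)]
trophy [([0.5028, 0.4926, -0.0018], 0.58)]
pen_mug [([0.8042, -0.2141, 0.001], 0.77)]
mouse [([0.3302, -0.2781, 0.0041], 0.65)]
```

View pics/top9.png

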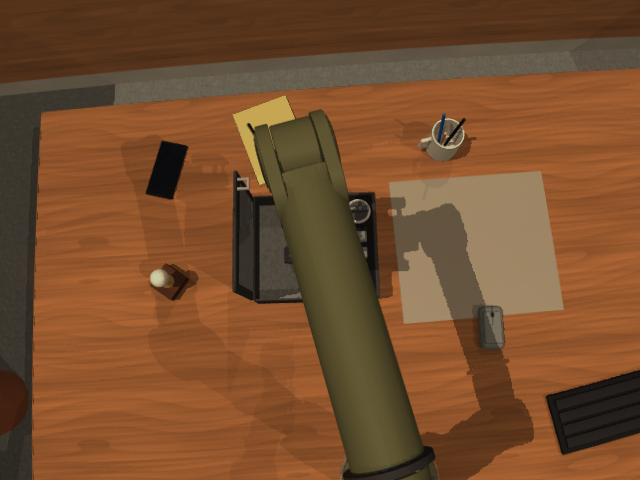

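The desk is clear of lenses; the arm hides the chamber, so I check that from the other side. I move behind the lid and descend.

```bash

f(){ grep -E "position|ft_force|grip_w"; }
python3 -m crank '[{"tx":45,"ty":0,"tz":0,"turn":0},{"tx":95,"ty":0,"tz":0,"turn":0},{"tx":145,"ty":0,"tz":0,"turn":0},{"tx":195,"ty":0,"tz":0,"turn":0},{"tx":195,"ty":0,"tz":0,"turn":0}]' 0 |f
python3 -m crank '[{"tx":0,"ty":0,"tz":0,"turn":0},{"tx":0,"ty":0,"tz":20,"turn":0},{"tx":0,"ty":0,"tz":45,"turn":0},{"tx":0,"ty":0,"tz":63,"turn":0},{"tx":0,"ty":0,"tz":63,"turn":0}]' |f
python3 st.py
python3 - <<'E'
from h import *
for c in ('scene','top'):
    snap(c,c+'10.png')
    print(c,[(np.round(a['xyz'],4).tolist(),round(a['confidence'],2)) for a in ctrl.mark_of(c,'lens3')])
t,_=tool();a=np.radians(87.1);print((t[:2]-[.5555,.127])@np.array([[np.cos(a),-np.sin(a)],[np.sin(a),np.cos(a)]]))
E
```

```text
position: [0.5617, 0.3364, 0.3516]
ft_force: [-0.7, 0.6, 0.2]
grip_width: 0.013
position: [0.5639, 0.3295, 0.2891]
ft_force: [-1.2, -0.4, -0.3]
grip_width: 0.004
49.7 [0.5639 0.3295 0.2891] z [ 0.004  0.009 -1.   ] yaw 86.9 [-1.06  0.35  0.66  1.4  -0.22  1.46 -0.47] per+x100 [  5. 100.   0.]
scene [([0.503, 0.1405, 0.0079], 0.62), ([0.6138, 0.1348, 0.0052], 0.5)]
top [([0.6103, 0.1378, 0.009], 0.95), ([0.5012, 0.138, 0.0086], 0.56), ([0.6267, 0.0269, 0.1129], 0.26)]
[0.20393765 0.00091269]
```

View pics/scene10.png

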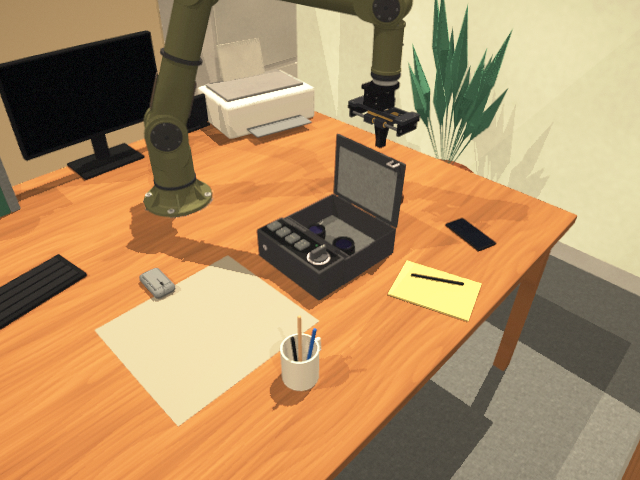

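Both lenses stand upright in the chamber, at (317,232) and (343,244). I swing the lid down along its arc.

```bash

f(){ grep -E "position|ft_force"; }
python3 -m crank '[{"tx":-20,"ty":0,"tz":0,"turn":0},{"tx":-38,"ty":0,"tz":1,"turn":0},{"tx":-55,"ty":0,"tz":2,"turn":0},{"tx":-72,"ty":0,"tz":3,"turn":0},{"tx":-90,"ty":0,"tz":5,"turn":0}]' |f
python3 -m crank '[{"tx":-15,"ty":0,"tz":4,"turn":0},{"tx":-30,"ty":0,"tz":10,"turn":0},{"tx":-45,"ty":0,"tz":17,"turn":0},{"tx":-58,"ty":0,"tz":25,"turn":0},{"tx":-72,"ty":0,"tz":34,"turn":0}]' |f
python3 st.py
```

```text
position: [0.5595, 0.2399, 0.2841]
ft_force: [0.8, 1.8, -0.5]
position: [0.556, 0.1685, 0.249]
ft_force: [0.7, 1.6, 1.1]
51.1 [0.556  0.1685 0.249 ] z [ 0.006  0.01  -1.   ] yaw 87.0 [-0.97  0.19  0.73  1.65 -0.14  1.34 -0.27] per+x100 [  5. 100.   1.]
```

```bash

f(){ grep -E "position|ft_force"; }
python3 -m crank '[{"tx":-13,"ty":0,"tz":11,"turn":0},{"tx":-30,"ty":0,"tz":29,"turn":0},{"tx":-44,"ty":0,"tz":48,"turn":0},{"tx":-56,"ty":0,"tz":70,"turn":0},{"tx":-64,"ty":0,"tz":91,"turn":0}]' |f
python3 -m crank '[{"tx":-3,"ty":0,"tz":10,"turn":0},{"tx":-5,"ty":0,"tz":18,"turn":0},{"tx":-6,"ty":0,"tz":25,"turn":0},{"tx":-6,"ty":0,"tz":25,"turn":0}]' |f
python3 st.py
```

```text
position: [0.5528, 0.1049, 0.1564]
ft_force: [0.4, 1.5, 2.2]
position: [0.5531, 0.1003, 0.1327]
ft_force: [-0.5, -0.5, 2.2]
52.2 [0.5531 0.1003 0.1327] z [ 0.006  0.009 -1.   ] yaw 87.0 [-0.87  0.25  0.75  1.84 -0.2   1.12 -0.11] per+x100 [  5. 100.   1.]
```

```bash

f(){ grep -E "position|ft_force"; }
python3 -m crank '[{"tx":-2,"ty":0,"tz":6,"turn":0},{"tx":-3,"ty":0,"tz":12,"turn":0},{"tx":-4,"ty":0,"tz":17,"turn":0},{"tx":-4,"ty":0,"tz":17,"turn":0}]' |f
python3 -m crank '[{"tx":0,"ty":0,"tz":2,"turn":0},{"tx":0,"ty":0,"tz":4,"turn":0},{"tx":0,"ty":0,"tz":4,"turn":0}]' |f
python3 -m crank '[{"tx":0,"ty":0,"tz":1,"turn":0},{"tx":0,"ty":0,"tz":1,"turn":0}]' |f
```

```text
position: [0.553, 0.097, 0.1156]
ft_force: [-0.3, 0.3, 0.6]
position: [0.553, 0.0966, 0.1118]
ft_force: [0.3, 0.5, 2.1]
position: [0.553, 0.0965, 0.1111]
ft_force: [-1.4, -0.4, 3.3]
```

```bash

f(){ grep -E "position|ft_force"; }
python3 -m crank '[{"tx":0,"ty":0,"tz":0.5,"turn":0},{"tx":0,"ty":0,"tz":1,"turn":0},{"tx":0,"ty":0,"tz":1,"turn":0}]' |f
python3 -m crank '[{"tx":0,"ty":0,"tz":0.5,"turn":0},{"tx":0,"ty":0,"tz":0.5,"turn":0}]' |f
```

```text
position: [0.553, 0.0966, 0.1105]
ft_force: [-2.3, -0.8, 7.6]
position: [0.5531, 0.0965, 0.1102]
ft_force: [-3.5, -1.6, 9.3]
```

```bash

f(){ grep -E "position|ft_force"; }
python3 -m crank '[{"tx":0,"ty":0,"tz":1,"turn":0},{"tx":0,"ty":0,"tz":1,"turn":0}]' |f
python3 -m crank '[{"tx":0,"ty":0,"tz":-5,"turn":0},{"tx":0,"ty":0,"tz":-25,"turn":0},{"tx":0,"ty":0,"tz":-70,"turn":0},{"tx":0,"ty":0,"tz":-125,"turn":0},{"tx":0,"ty":0,"tz":-180,"turn":0}]' |f
python3 -m crank '[{"tx":-55,"ty":0,"tz":0,"turn":0},{"tx":-110,"ty":0,"tz":0,"turn":0},{"tx":-165,"ty":0,"tz":0,"turn":0},{"tx":-220,"ty":0,"tz":0,"turn":0},{"tx":-275,"ty":0,"tz":0,"turn":0}]' |f
python3 -m crank '[{"tx":0,"ty":0,"tz":0,"turn":0},{"tx":0,"ty":0,"tz":0,"turn":0},{"tx":0,"ty":0,"tz":0,"turn":0},{"tx":0,"ty":0,"tz":0,"turn":0},{"tx":0,"ty":0,"tz":0,"turn":0}]' |f
python3 -c "
from h import *
snap('scene','s11.png')
for c in ('lid_edge','trophy','pen_mug','mouse','lens1'): print(c,[(np.round(a['xyz'],4).tolist(),round(a['confidence'],2)) for a in ctrl.mark_of('scene',c)][:2])"
```

```text
position: [0.5531, 0.0965, 0.1097]
ft_force: [-4.5, -0.9, 12.1]
position: [0.5517, 0.0948, 0.2908]
ft_force: [0.6, 0.1, 0.3]
position: [0.5372, -0.1812, 0.2866]
ft_force: [0.1, 0.5, -0.9]
position: [0.5377, -0.1787, 0.2856]
ft_force: [-0.7, 0.3, 0.2]
lid_edge [([0.5515, 0.0734, 0.0952], 0.63)]
trophy [([0.5041, 0.4931, -0.0003], 0.75), ([0.3351, -0.2768, -0.0014], 0.74)]
pen_mug [([0.8053, -0.2165, 0.0037], 0.79)]
mouse [([0.3346, -0.2744, -0.002], 0.8), ([0.4916, 0.0264, 0.1005], 0.54)]
lens1 []
```

View pics/s11.png

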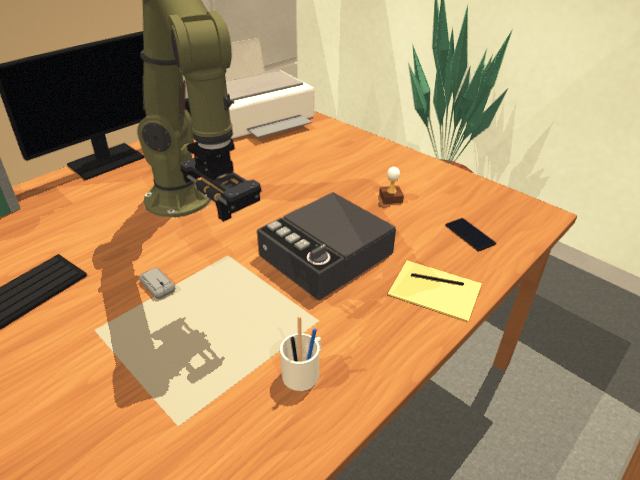

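The lid is shut and stays down (free edge at about (305,232), z 0.095). Mug, mouse and trophy are unmoved, and no lens is left on the desk.

```bash
python3 -c "
from h import *
print(ctrl.close_job())"
```

```text
the job is handed in; nothing more can be done
None
```

The job is handed in: I entered the code 3-1-4-1 and turned the knob to its stop, both lenses on the desk (lens3 and lens4) stand upright in the safe, and the lid stayed down after a 12 N press, with the mug, mouse and trophy untouched.

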